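# Clamp a power board and hold the field probe over its transformer

### The job

The television power board lies in its test jig: first swing the jig's hold-down clamp fully shut onto the board. Then pick the field probe up from its rubber pad, carry it over the heat sinks and hold it still and upright about a centimetre above the larger of the two transformers, centred on it, with the long side of the probe's head along the transformer's long side. Touch nothing in the jig with the probe, do not knock the board's parts or the things lying on the bench, and finish while still holding the probe there in the gripper.

Things in the scene. Friction and masses are not known exactly. Their poses are not given: they have to be found in the camera images.
- jig: fixed aluminium test jig, plate 240 (x) x 300 (y) x 12 mm, holding the tan power board (200 x 260 mm, top face 24 mm above the bench). Origin: centre of the plate's underside; z up. Transformers and capacitors stand at jig x -35 mm, jig y -80, 0 and +80 mm in any order; other small parts are under 20 mm tall. The clamp's hinge is at the +y edge, jig x +70 mm
- heatsinks: four finned aluminium heat sinks standing in a row on the board, fixed, each 80 (x) x 14 (y) x 52 mm tall, at y = -120, -40, +40 and +120 mm in this frame, so that each tall part stands between two of them with 66 mm between their faces; tops 76 mm above the bench. Origin: middle of the row on the board's top face; axes as the jig's
- clamp (a joint): angle of the hold-down clamp in rad: 0 is fully shut (arm level, its rubber foot on the board), grows as the arm's free end rises; hard stop at 0 and 1.6. The stiff hinge stays where it is left; about 1 to 2 N at the crossbar moves it
- clamp_hinge (a point): hinge of the clamp, 56 mm above the bench; the hinge axis is the jig's x axis. The steel arm (16 mm wide, 10 mm thick) runs from here 130 mm to its crossbar, towards jig -y when shut
- clamp_bar (a point): centre of the black crossbar at the free end of the clamp arm: a round bar 36 mm long and 16 mm in diameter, parallel to the hinge axis (the jig's x); it can be pinched across its two ends or pushed down. When shut it is 56 mm above the bench, 32 mm above the board. This point turns with the arm
- pad: flat grey rubber pad 95 x 85 x 8 mm, fixed on the bench, on which the probe stands. Origin: centre of its underside
- probe: hand-held field probe standing upright, loose, 0.1 to 0.2 kg, 115 mm tall: flat grey head at the bottom 50 (x) x 34 (y) x 12 mm, a 6 mm step 40 x 28 mm on it, and a black upright handle 34 (x) x 22 (y) mm from 18 mm up to 115 mm. Origin: centre of the head's underside (the sensing face); z up along the handle
- transformer: the larger transformer: dark ferrite core with yellow-taped winding, 46 (x) x 38 (y) x 34 mm tall, fixed on the board. Origin: centre of its underside; x is its long side
- transformer_top (a point): centre of the top face of the larger transformer, 58 mm above the bench; axes as the transformer's, z up
- small_transformer: the smaller transformer, same make and materials: 32 (x) x 26 (y) x 24 mm tall, fixed on the board. Origin: centre of its underside
- capacitors: pair of upright can capacitors side by side along x, each 25 mm in diameter, 36 mm tall, fixed on the board. Origin: centre of the pair's underside
- jar: bystander: small jar, 56 mm in diameter, 55 mm tall, loose. Origin: underside centre
- screwdriver: bystander: screwdriver lying along its x, loose
- spare_cap: bystander: single can capacitor standing on the bench, 35 mm in diameter, 50 mm tall, loose. Origin: underside centre
- speaker: bystander: black speaker box, 260 (x) x 75 (y) x 40 mm, loose. Origin: underside centre
- spare_sink: bystander: spare finned heat sink, 50 x 70 x 30 mm, loose, lying flat. Origin: underside centre
Things that resemble listed ones, but are neither listed nor needed, are in the scene too. What is shaped like the probe but yellow is not meant.

How it is judged:
By the outcome, as a careful person would: the job done as asked, in the order asked, and still so for the second after the job is handed in, while the arm keeps its last pose, push and grip.
It also fails if it takes over 61 s, if anything falls off the work surface, if the arm or the gripper's body presses on something with over 40 N, if the wrist force passes 120 N, or if a joint passes its speed limit or range.

### The arm

A 6-joint arm with a two-finger parallel gripper is mounted at the origin on the work surface. World frame = base frame: x ahead of the robot, y to its left, z up, the work surface at z = 0. Lengths are in mm, angles in rad, forces in N, time in s.
With the tool pointing down it reaches from about 400 to 925 mm from the base axis. Payload 12.5 kg.
Tool frame: the origin (TCP) lies where the fingers leave the gripper's body, on its centre line; the fingertips stand 78 mm ahead of it and the grasp point (between the pads) lies 59 mm ahead of it; z points along the fingers, y is the line along which they close (so a half turn about z gives the same grasp; the last joint's range is limited). The gripper opens to 95 mm and grips with 3 to 60 N. Pads are 20 mm wide; open, the fingers measure 119 mm over their backs; the gripper's body (75 mm by 180 mm) begins 59 mm behind the grasp point.
Start: joints at [1.192, 0.491, 1.559, -0, 1.092, -0.106], TCP at [168.373, 601.904, 292.261] pointing down, gripper open.
Joint ranges: [-3.1, 3.1], [-0.84, 2.19], [0.05, 2.79], [-1.13, 4.28], [0.06, 2.93], [-2.69, 2.69]. Speed limits (rad/s): [2.22, 2.22, 2.79, 3.14, 3.14, 3.14].

### API

Orientations are given as a 3x3 rotation matrix whose columns are the frame's x, y, z axes.
In Python, from workcell import readout, grab_frame, camera_info, workorder, spotter gives the robot as it stands.
- The arm moves only by the tool step_arm, never from a script. Its argument "increments" is a list that holds one entry, the list of rows, each a list of 5 numbers: the closure, from -1 (fully open) to 1 (shut), then the shift along the tool's x, y, z in units of 60 mm (1.0 is 60 mm), then the turn about the tool's z in units of 10 degrees (1.0 is 10 degrees). A call has 1 to 5 rows; each row is the pose to reach, as a shift and turn from the pose commanded when the call began, along the tool's axes at that moment; what a row does not reach only later rows make up. A row lasts 1/8 s, in which the tool goes at most 62.5 mm and 10.7 degrees, less where a joint would pass 70% of its speed; a pose out of reach is approached as far as the arm can. A call with a gripper value outside its range is refused whole. The fingers move at their own pace and stop on an object; "squeeze" is the grip in N (left out, the last holds). Time passes only in rows, so rows that repeat a pose let the fingers close. It gives the time, the measured TCP pose, the force, the opening and the grip force at its end, in the units of the state.
- readout.get_state(): the state, without advancing time (a new reading comes with each control period).
- grab_frame(name): name is "scene" or "side" or "wrist"; returns the picture (384x512x3 uint8, red, green, blue); there is no depth.
- camera_info(name): a dict with "mtx" (3x3 intrinsics, pixels), "k1" (the pictures are not rectified: a ray, as slopes to the right and down, at radius r is drawn at 1 + k1 r^2 times it, then the intrinsics apply), "rvec" (rotation vector, rad) and "tvec" (3), from world to camera coordinates, as OpenCV has them; the wrist camera has in their place "T_tool_cam" (4x4, takes a point from camera to tool coordinates, whose origin is the TCP and whose axes are the flange's). Camera axes: x right, y down, z forward; pixel columns grow to the right and rows downward; lengths in mm; the calibration is good to about 2 mm. A picture is of the moment at which its call begins: read the wrist's pose just before it. camera_info takes no time and is no camera call.
- workorder.close_job(): hands the job in; it is judged then, once.
Trained networks look in the newest picture that a camera, given by its name, has taken for a name from the list of things; names that differ only in an ending like _2 or _b are one class to them, and where a whole thing is asked for, a point or a joint stands for the part that bears it (a point fixed in the world has none). Each returns a list of dicts, best first, with "conf" (0 to 1); they miss things now and then, are a little off and sometimes report something else, mostly with a low value. They report only what shows in the picture. A call takes as long as a camera call. They do not tell look-alikes from the thing itself.
- spotter.spot_in(thing, camera): "point" ([row, column] in pixels, amid what is visible of it).
- spotter.spot_point(thing, camera): "point" ([row, column] in pixels: a listed point, or the origin of a listed thing).
The state is a dict: "time": time; "joint_pos": joint angles; "dq": joint speeds; "tau": joint torques, N m; "tool_pos": TCP position; "orientation": TCP orientation; "ft_force": force on the tool from outside, world axes, zero at the start; "ft_torque": the same for the moment, N m; "finger_gap": opening from 0.0 (shut) to 1.0 (fully open); "finger_force": force on a finger pad.
Only numpy, scipy, OpenCV 4.12 (cv2) and the standard library are available. Lean on these libraries where they do the work, as an engineer would, in place of code of your own. Each camera call takes 0.05 s, during which the arm holds its last target. There are 200 camera calls.

## Working session

There is one attempt and no reset: what is moved stays moved. The work goes in short steps, Python scripts to look and compute and a tool call to move; the robot and the scene stay as the last step left them, time stands still between calls to the robot, and variables do not carry over. Pictures are saved under pics/ and viewed, at most 10 in all, crops included, and the job is handed in when it is done.

Besides the shell and the picture viewer there is one more tool, called after ">>>" as name(argument=value, ...), one argument or row to a line, values as JSON. step_arm: Moves the arm, as the interface text tells. Its arguments: {"type":"object","properties":{"increments":{"type":"array"},"squeeze":{"type":"number"}},"required":["increments"]}

```bash
mkdir -p pics; ls; cat > h.py <<'E'
import numpy as np, cv2
from workcell import readout, grab_frame, camera_info, workorder, spotter
def cam(name, st=None):
    c=camera_info(name); K=np.array(c["mtx"],float); k1=c["k1"]
    if "rvec" in c:
        R=cv2.Rodrigues(np.array(c["rvec"],float))[0]; t=np.array(c["tvec"],float).ravel()
    else:
        T=np.array(c["T_tool_cam"],float); W=np.eye(4); W[:3,:3]=st["orientation"]; W[:3,3]=st["tool_pos"]
        M=np.linalg.inv(W@T); R,t=M[:3,:3],M[:3,3]
    return K,np.array([k1,0,0,0,0.]),R,t
def ray(c,rc):
    K,d,R,t=c; p=cv2.undistortPoints(np.array([[[rc[1],rc[0]]]],float),K,d)[0,0]
    return -R.T@t, R.T@np.array([p[0],p[1],1.])
def at_z(c,rc,z):
    o,v=ray(c,rc); return o+v*(z-o[2])/v[2]
def proj(c,P):
    K,d,R,t=c; q=cv2.projectPoints(np.array(P,float).reshape(-1,1,3),cv2.Rodrigues(R)[0],t,K,d)[0][:,0]; return q[:,::-1]
def tri(obs):
    A=np.zeros((3,3));b=np.zeros(3)
    for c,rc in obs:
        o,v=ray(c,rc); v/=np.linalg.norm(v); M=np.eye(3)-np.outer(v,v); A+=M;b+=M@o
    return np.linalg.solve(A,b)
def save(im,n): cv2.imwrite("pics/"+n,im[:,:,::-1])
E
python3 - <<'E'
from h import *
np.set_printoptions(precision=1,suppress=True)
a=grab_frame("scene");save(cv2.resize(a,(800,600)),"scene.png")
zs=dict(jig=0,heatsinks=24,pad=0,probe=8,transformer=24,small_transformer=24,capacitors=24,transformer_top=58,clamp_hinge=56,clamp_bar=None,jar=0,spare_cap=0,speaker=0,spare_sink=0,screwdriver=0)
b=grab_frame("side");save(cv2.resize(b,(800,600)),"side.png")
for cn in("scene","side"):
    c=cam(cn)
    print(cn,"cam pos",-c[2].T@c[3])
    for n,z in zs.items():
        for r in spotter.spot_point(n,cn)[:3]:
            print(n,round(r["conf"],2),np.array(r["point"]),at_z(c,r["point"],z) if z is not None else "")
s=readout.get_state();print(s["time"],s["tool_pos"],s["orientation"])
E
```

```text
pics
scene cam pos [1201.4  270.4  865. ]
jig 0.64 [209.  300.5] [537.2 115.7   0. ]
heatsinks 0.8 [191.6 300.7] [494.   97.9  24. ]
pad 0.89 [158.2 199.1] [ 479.  -260.9    0. ]
probe 0.88 [160.3 198.3] [ 495.2 -253.5    8. ]
probe 0.7 [189.3 301.4] [471.1  93.4   8. ]
probe 0.65 [156.3 240.4] [ 420.9 -137.6    8. ]
transformer 0.5 [200.1 329.4] [489.4 184.9  24. ]
small_transformer 0.66 [189.1 275.5] [516.5  26.4  24. ]
small_transformer 0.24 [191.7 302.4] [492.3 102.6  24. ]
capacitors 0.72 [193.3 300.5] [500.5  99.7  24. ]
capacitors 0.26 [225.7 347.3] [555.9 256.9  24. ]
clamp_hinge 0.68 [227.7 348.2] [585.8 261.4  56. ]
clamp_hinge 0.63 [188.5 332.9] [471.  184.3  56. ]
clamp_bar 0.65 [194.3 317.4] 
jar 0.62 [194.7 169.8] [ 652.4 -262.1    0. ]
speaker 0.6 [254.9 404.1] [566.2 419.8   0. ]
spare_sink 0.84 [254.2 222.8] [768.1 -19.7   0. ]
screwdriver 0.54 [168.1 132.5] [ 608.5 -432.2    0. ]
side cam pos [  246.5 -1019.    752.6]
jig 0.83 [200.  229.7] [536.2 112.9   0. ]
jig 0.54 [277.6 256.4] [ 504.2 -255.2    0. ]
jig 0.22 [177.3 211. ] [512.7 274.6   0. ]
heatsinks 0.72 [19
[... 335 characters left out ...]
ors 0.53 [198.5 219.5] [498.8  94.9  24. ]
capacitors 0.27 [294.3 307.7] [ 591.8 -370.8   24. ]
transformer_top 0.56 [178.2 212.2] [494.5 168.   58. ]
clamp_hinge 0.52 [264.1 308.2] [ 619.2 -306.4   56. ]
clamp_hinge 0.46 [163.  234.9] [593.8 249.4  56. ]
clamp_hinge 0.45 [197.9 218.6] [486.   50.1  56. ]
clamp_bar 0.5 [149.  238.2] 
jar 0.82 [264.5 311.7] [ 657.2 -253.5    0. ]
jar 0.17 [212.1 312.2] [759.8 -32.1   0. ]
spare_cap 0.74 [295.7 308.7] [ 603.5 -354.5    0. ]
speaker 0.7 [155.7 216. ] [569.2 431.2   0. ]
spare_sink 0.7 [184.8 207.3] [488.9 228.4   0. ]
spare_sink 0.63 [212.1 313.8] [764.5 -33.6   0. ]
1.6 [168.4 601.9 292.3] [[-1.   0.3  0. ]
 [ 0.3  1.   0. ]
 [-0.   0.  -1. ]]
```

View pics/scene.png

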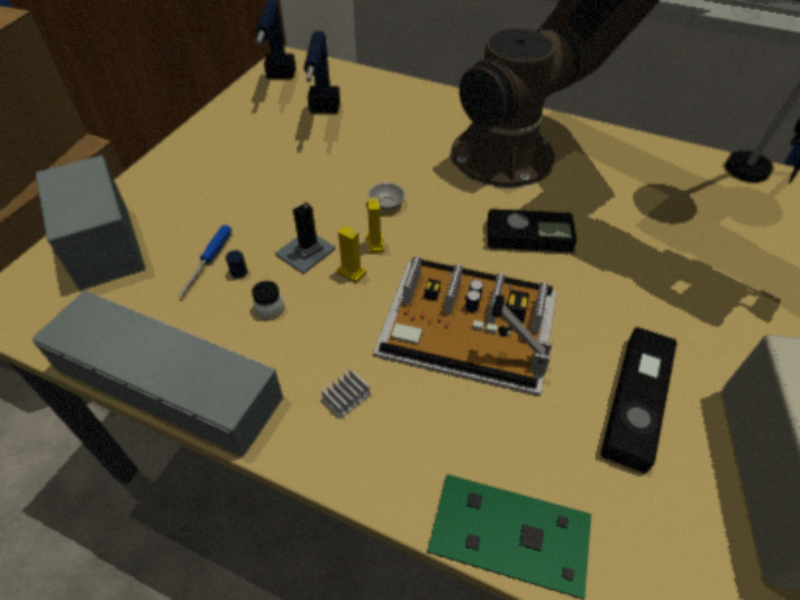

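View pics/side.png

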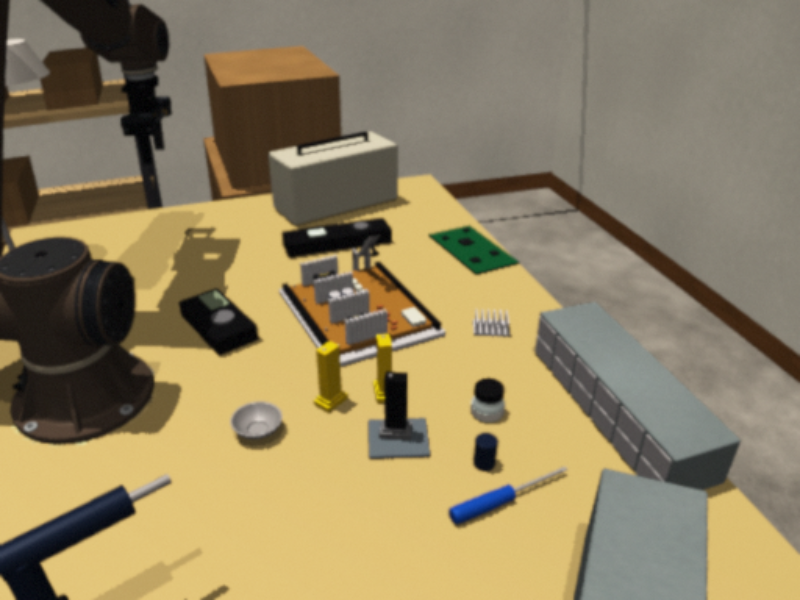

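The black probe stands on the grey pad, scene (305,230) of 800×600. The look-alikes are two yellow ones at (350,255) and (375,225), so the black one on the pad is meant. The clamp is half open: hinge near (545,350), bar near (497,303). The larger transformer is the one near the hinge at (517,300), and the smaller one is at (432,288).

```bash
python3 - <<'E'
from h import *
np.set_printoptions(precision=3,suppress=True)
S,D=cam("scene"),cam("side")
bar=tri([(S,(194.3,317.4)),(D,(149,238.2))]);hin=tri([(S,(227.7,348.2)),(D,(163,234.9))]);print(bar,hin,np.linalg.norm(bar-hin))
print(tri([(S,(160.3,198.3)),(D,(275.5,254))]))
s=readout.get_state();R=np.array(s["orientation"]);print(R,s["time"],s["ft_force"],camera_info("wrist"))
tgt=np.array([540,200,330.])
print((R.T@(tgt-s["tool_pos"]))/60)
E
```

```text
[585.281 165.634 147.744] [591.592 258.648  55.417] 131.20887484408956
[ 497.051 -253.632    8.569]
[[-0.963  0.269  0.   ]
 [ 0.269  0.963  0.   ]
 [-0.     0.    -1.   ]] 1.6 [-0.63   0.263  0.298] {'mtx': array([[313.643,   0.   , 256.057],
       [  0.   , 313.643, 192.402],
       [  0.   ,   0.   ,   1.   ]]), 'k1': -0.05293336787669054, 'T_tool_cam': array([[ -0.001,  -0.958,  -0.287,  81.049],
       [  1.   ,  -0.001,   0.002,  -0.37 ],
       [ -0.002,  -0.287,   0.958, -92.465],
       [  0.   ,   0.   ,   0.   ,   1.   ]])}
[-7.769 -4.782 -0.629]
```

>>> step_arm(
  increments=[
    [[1,-0.7,-0.5,-0.8,-0.5],[1,-1.5,-1.1,-0.8,-1.0],[1,-2.2,-1.6,-0.8,-1.5],[1,-3.0,-2.2,-0.8,-2.0],[1,-3.7,-2.7,-0.8,-2.5]],
  ],
)

```text
time: 2.22
tool_pos: [339.4, 384.4, 340.5]
orientation: [[-0.986, -0.165, 0.0], [-0.165, 0.986, 0.0], [-0.001, 0.0, -1.0]]
ft_force: [1.1, 0.3, 0.2]
finger_gap: 0.534
finger_force: 0.0
```

```bash
cat >> h.py <<'E'
def go(tgt,ang=None):
    s=readout.get_state();R=np.array(s["orientation"]);d=R.T@(np.array(tgt,float)-s["tool_pos"])/60
    a=np.degrees(np.arctan2(R[1,0],R[0,0]))
    print("t",round(s["time"],2),"pos",np.round(s["tool_pos"],1),"xang",round(a,1),"F",np.round(s["ft_force"],1),"delta units",np.round(d,3))
    if ang is not None: print("turn",round(((a-ang+180)%360-180)/10,3))
E
python3 -c "
from h import *
go([510,170,340],189.4)"
```

```text
t 2.23 pos [339.4 384.4 340.5] xang -170.5 F [1.1 0.3 0.2] delta units [-2.212 -3.994  0.008]
turn 0.012
```

>>> step_arm(
  increments=[
    [[1,-0.5,-0.9,0,0],[1,-1.0,-1.8,0,0],[1,-1.5,-2.7,0,0],[1,-2.0,-3.6,0,0],[1,-2.2,-4.0,0,0]],
  ],
)

```text
time: 2.85
tool_pos: [509.4, 168.3, 340.2]
orientation: [[-0.987, -0.16, 0.0], [-0.16, 0.987, -0.0], [-0.0, -0.0, -1.0]]
ft_force: [-0.1, -0.2, -0.7]
finger_gap: 0.022
finger_force: 0.0
```

```bash
python3 - <<'E'
from h import *
np.set_printoptions(precision=1,suppress=True)
s=readout.get_state();a=grab_frame("wrist");c=cam("wrist",s);save(cv2.resize(a,(800,600)),"w1.png")
print(s["time"],s["tool_pos"],s["dq"])
for n,z in dict(jig=0,heatsinks=24,transformer_top=58,transformer=24,small_transformer=24,capacitors=24,clamp_hinge=56,clamp_bar=147).items():
    for r in spotter.spot_point(n,"wrist")[:2]: print(n,round(r["conf"],2),np.array(r["point"]),at_z(c,r["point"],z))
E
```

```text
2.85 [509.4 168.3 340.2] [-0.3  0.1 -0.1  0.   0.  -0.3]
jig 0.64 [170.9 215.1] [535.6 114.2   0. ]
jig 0.27 [230.6 315.4] [602.7 273.8   0. ]
transformer_top 0.59 [149.1 268.9] [484.6 180.   58. ]
transformer 0.81 [147.6 270.1] [487.4 183.5  24. ]
small_transformer 0.8 [147.3 147.3] [512.3  24.3  24. ]
capacitors 0.84 [147.7 210. ] [500. 106.  24.]
clamp_hinge 0.62 [232.5 312.3] [583.5 254.9  56. ]
clamp_bar 0.82 [270.4 241.2] [599.5 167.3 147. ]
```

View pics/w1.png

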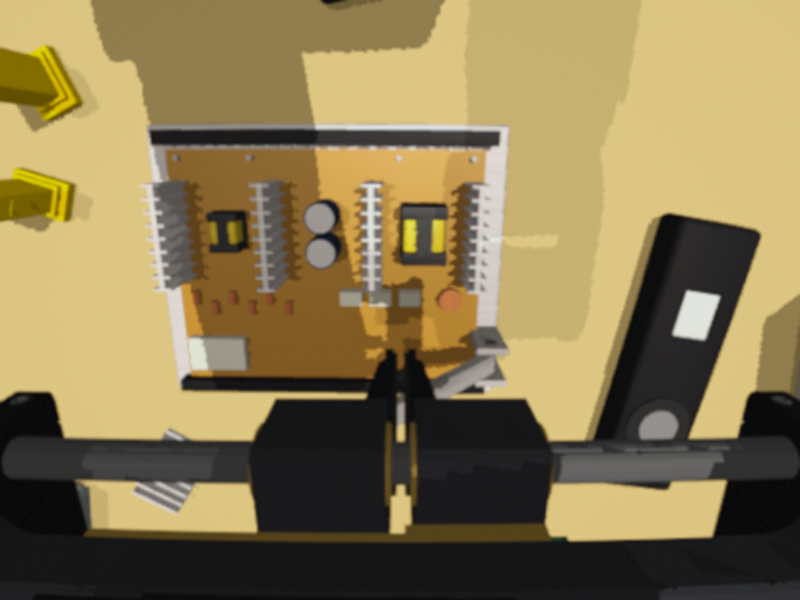

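The wrist view is square to the jig: larger transformer at (424,234), capacitors at (322,235), small transformer at (227,230), hinge at (487,350). The clamp bar is hidden behind the fingers. Jig yaw is about 9°. The bar should be near (595,166,148), which agrees with the 130 mm arm.

```bash
python3 -c "
from h import *
go([595,166,260],189)"
```

```text
t 3.3 pos [507.3 171.6 340.4] xang -170.5 F [-0.8 -0.4  0.1] delta units [-1.426 -0.333  1.34 ]
turn 0.045
```

>>> step_arm(
  increments=[
    [[1,-0.7,-0.15,0.3,0],[1,-1.4,-0.33,0.8,0.05],[1,-1.43,-0.33,1.3,0.05],[1,-1.43,-0.33,1.3,0.05]],
  ],
)

```text
time: 3.8
tool_pos: [595.0, 165.6, 260.2]
orientation: [[-0.988, -0.155, -0.004], [-0.155, 0.988, -0.001], [0.004, 0.0, -1.0]]
ft_force: [0.6, -0.1, 0.0]
finger_gap: 0.005
finger_force: 0.0
```

```bash
python3 - <<'E'
from h import *
s=readout.get_state();a=grab_frame("wrist");c=cam("wrist",s)
sc=grab_frame("scene"); sd=grab_frame("side")
L=[cv2.resize(a[150:384,140:400],(400,360))]
C=cam("scene");p=proj(C,[[595,166,148]])[0];D=cam("side");q=proj(D,[[595,166,148]])[0]
print(p,q)
for im,u in((sc,p),(sd,q)):
    r,k=int(u[0])-30,int(u[1])-33; L.append(cv2.resize(im[r:r+80,k:k+88],(396,360),interpolation=cv2.INTER_CUBIC))
save(cv2.resize(np.hstack(L),(800,241)),"m1.png")
go([595,166,260],189)
for n in("clamp_bar","clamp_hinge"):
  for cn in ("scene","side","wrist"):
    print(n,cn,[(round(r["conf"],2),np.round(r["point"],1)) for r in spotter.spot_point(n,cn)[:2]])
E
```

```text
[196.1533574  317.21782773] [149.0212573  241.89631963]
t 3.95 pos [595.7 165.7 263.8] xang -171.1 F [ 0.6  0.6 -0.2] delta units [0.011 0.007 0.063]
turn -0.009
clamp_bar scene [(0.58, array([195.2, 316.4]))]
clamp_bar side [(0.5, array([149.1, 238.2]))]
clamp_bar wrist [(0.58, array([222.4, 256.3])), (0.21, array([186.5, 353.1]))]
clamp_hinge scene [(0.95, array([225.6, 347.4]))]
clamp_hinge side [(0.64, array([160.4, 228.9])), (0.55, array([209.6, 313.8]))]
clamp_hinge wrist [(0.66, array([185.5, 346. ]))]
```

View pics/m1.png

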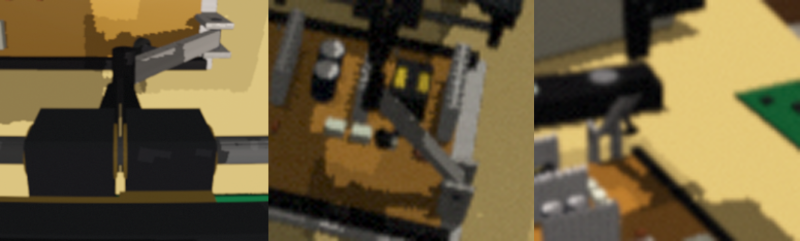

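The wrist crop shows the fingertips just over the bar, which lies slightly to their right (+y). The scene and side crops agree.

```bash
python3 - <<'E'
from h import *
np.set_printoptions(precision=1,suppress=True)
s=readout.get_state();c=cam("wrist",s);S=cam("scene");D=cam("side")
for w in((222.4,256.3),(206,277)): print(at_z(c,w,148))
print(tri([(c,(185.5,346)),(S,(225.6,347.4))]),tri([(S,(195.2,316.4)),(D,(149.1,238.2))]),tri([(c,(222.4,256.3)),(S,(195.2,316.4)),(D,(149.1,238.2))]))
print(at_z(c,(185.5,346),56),at_z(S,(225.6,347.4),56),proj(c,[s["tool_pos"]+np.array([0,0,-78])]))
E
```

```text
[599.2 165.9 148. ]
[584.8 178.3 148. ]
[582.8 255.6  58.1] [586.4 164.8 146.6] [591.3 165.3 150. ]
[583.9 254.1  56. ] [580.1 257.6  56. ] [[240.4 256.4]]
```

>>> step_arm(
  increments=[
    [[1,0,-0.6,0,0],[1,0,-1.0,0,0],[1,0,-1.0,0,0]],
  ],
)

```text
time: 4.62
tool_pos: [605.2, 104.7, 262.5]
orientation: [[-0.988, -0.152, 0.0], [-0.152, 0.988, 0.0], [-0.0, -0.0, -1.0]]
ft_force: [0.8, -0.4, -0.3]
finger_gap: 0.005
finger_force: 0.0
```

```bash
python3 - <<'E'
from h import *
np.set_printoptions(precision=1,suppress=True)
grab_frame("side")
s=readout.get_state();a=grab_frame("wrist");c=cam("wrist",s)
for z in(148,155):
  for r in spotter.spot_point("clamp_bar","wrist")[:2]: print(r,at_z(c,r["point"],z))
go([595,166,260])
save(cv2.resize(a[140:340,200:450],(750,600),interpolation=cv2.INTER_CUBIC),"w2.png")
print(proj(c,[[595,166,148],[595,174,155]]))
E
```

```text
{'point': [221.1, 343.5], 'conf': 0.79} [598.  167.4 148. ]
{'point': [221.1, 343.5], 'conf': 0.79} [595.5 164.9 155. ]
t 4.83 pos [604.8 106.7 262.3] xang -171.1 F [-0.3  0.3 -0.5] delta units [0. 1. 0.]
[[217.  342.5]
 [222.2 356.4]]
```

View pics/w2.png

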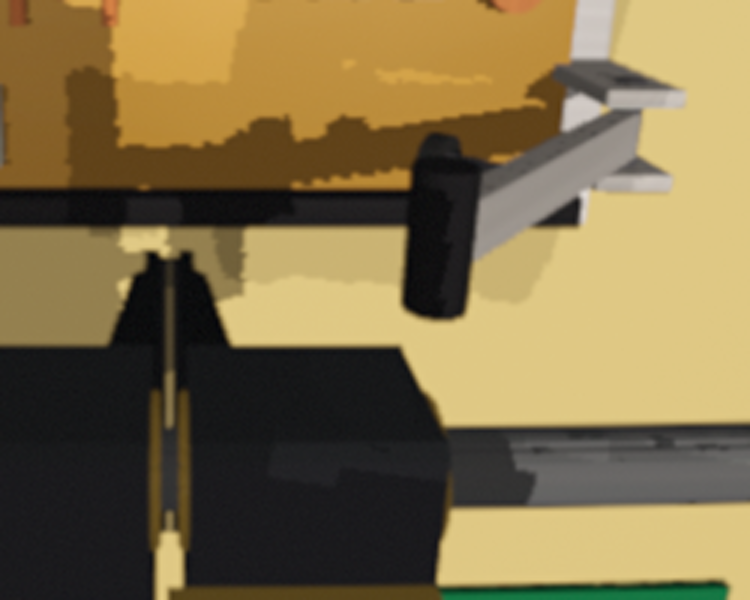

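The bar is clearly visible at crop (440,235), i.e. full-image (218,347), so it sits at about (596,169,148). I'll go above it, slightly to the hinge side, and push along the arc.

>>> step_arm(
  increments=[
    [[1,0,0.6,0.2,0],[1,0,1.08,0.3,0],[1,0,1.08,0.3,0],[1,0,1.08,0.3,0]],
  ],
)

```text
time: 5.32
tool_pos: [595.0, 170.0, 244.4]
orientation: [[-0.988, -0.155, 0.0], [-0.155, 0.988, -0.0], [-0.0, -0.0, -1.0]]
ft_force: [0.2, -0.2, 0.7]
finger_gap: 0.004
finger_force: 0.0
```

>>> step_arm(
  increments=[
    [[1,0,0,0.1,0],[1,0,0,0.2,0],[1,0,-0.12,0.33,0],[1,0,-0.25,0.5,0],[1,0,-0.25,0.5,0]],
  ],
)

```text
time: 5.95
tool_pos: [597.1, 154.3, 213.0]
orientation: [[-0.988, -0.153, -0.002], [-0.153, 0.988, -0.0], [0.002, 0.0, -1.0]]
ft_force: [0.3, 1.1, 0.0]
finger_gap: 0.003
finger_force: 0.0
```

```bash
python3 - <<'E'
from h import *
a=grab_frame("wrist");b=grab_frame("scene")
save(np.hstack([cv2.resize(a[140:300,180:380],(400,320)),cv2.resize(b[160:256,270:390],(400,320))]),"m2.png")
go([600,150,212])
E
```

```text
t 6.05 pos [597.2 155.  213.9] xang -171.2 F [-0.3 -0.   0.2] delta units [-0.033 -0.089  0.031]
```

View pics/m2.png

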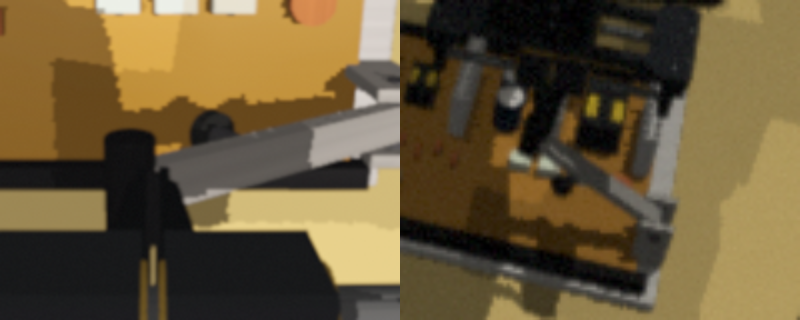

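The clamp followed; the tip rests at the bar's hinge-side edge. I'll continue along the arc, a little more to −y.

>>> step_arm(
  increments=[
    [[1,0,-0.2,0.2,0],[1,0,-0.31,0.42,0],[1,0,-0.38,0.64,0],[1,0,-0.44,0.87,0],[1,0,-0.46,1.1,0]],
  ],
)

```text
time: 6.68
tool_pos: [601.5, 127.6, 147.1]
orientation: [[-0.988, -0.154, -0.0], [-0.154, 0.988, 0.0], [0.0, 0.0, -1.0]]
ft_force: [1.2, -0.4, 0.6]
finger_gap: 0.002
finger_force: 0.3
```

>>> step_arm(
  increments=[
    [[1,0,0,0.05,0],[1,0,0,0.1,0],[1,0,0,0.1,0]],
  ],
)

```text
time: 7.05
tool_pos: [601.6, 128.0, 142.4]
orientation: [[-0.988, -0.154, 0.0], [-0.154, 0.988, 0.0], [-0.0, 0.0, -1.0]]
ft_force: [0.2, -0.2, 0.5]
finger_gap: 0.004
finger_force: 0.0
```

>>> step_arm(
  increments=[
    [[1,0,0,0.03,0],[1,0,0,0.06,0],[1,0,0,0.06,0]],
  ],
)

```text
time: 7.42
tool_pos: [601.8, 128.1, 141.2]
orientation: [[-0.988, -0.154, 0.002], [-0.154, 0.988, 0.0], [-0.002, -0.0, -1.0]]
ft_force: [-6.7, 0.5, 23.3]
finger_gap: 0.004
finger_force: 11.5
```

```bash
python3 - <<'E'
from h import *
a=grab_frame("wrist");b=grab_frame("side")
save(np.hstack([cv2.resize(a[120:280,160:400],(480,320)),cv2.resize(b[120:200,190:270],(320,320))]),"m3.png")
go([600,150,212])
E
```

```text
t 7.53 pos [601.8 128.  141.2] xang -171.1 F [-7.3 -0.5 23.1] delta units [-0.03   0.366 -1.179]
```

View pics/m3.png

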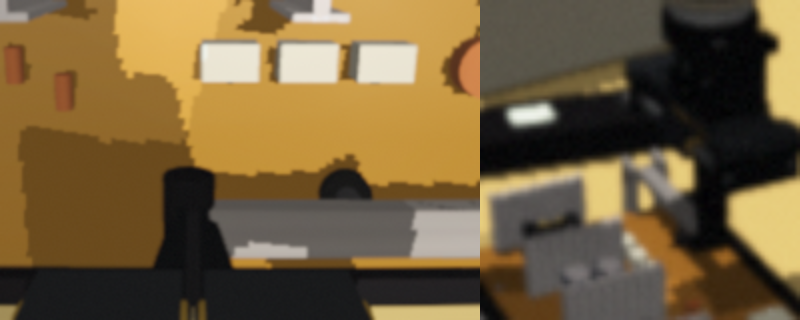

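Clamp shut: arm level, 23 N upward at TCP z 141, as expected for the stop (142). Now up and over towards the probe.

>>> step_arm(
  increments=[
    [[1,0,0,-0.5,0],[1,0,0,-1.4,0],[-0.5,0.4,-0.7,-2.0,0],[-0.5,0.8,-1.5,-2.4,0],[-0.5,1.3,-2.3,-2.8,0]],
  ],
)

```text
time: 8.15
tool_pos: [545.2, -21.7, 307.9]
orientation: [[-0.988, -0.155, 0.001], [-0.155, 0.988, -0.0], [-0.001, -0.0, -1.0]]
ft_force: [0.2, -0.6, -0.5]
finger_gap: 0.264
finger_force: 0.0
```

>>> step_arm(
  increments=[
    [[-0.5,0.45,-0.8,-0.3,0],[-0.5,0.9,-1.6,-0.5,0],[-0.5,1.4,-2.4,-0.5,0],[-0.5,1.85,-3.2,-0.5,0],[-0.5,2.18,-3.6,-0.5,0]],
  ],
)

```text
time: 8.78
tool_pos: [448.8, -256.2, 336.9]
orientation: [[-0.988, -0.152, 0.001], [-0.152, 0.988, -0.001], [-0.001, -0.001, -1.0]]
ft_force: [0.4, 0.5, -0.6]
finger_gap: 0.739
finger_force: 0.0
```

>>> step_arm(
  increments=[
    [[-0.5,0,0,0,0],[-0.5,0,0,0,0]],
  ],
)

```text
time: 9.02
tool_pos: [450.0, -253.6, 336.8]
orientation: [[-0.988, -0.154, 0.0], [-0.154, 0.988, 0.0], [-0.0, 0.0, -1.0]]
ft_force: [0.1, -0.4, -0.6]
finger_gap: 0.754
finger_force: 0.0
```

```bash
python3 - <<'E'
from h import *
np.set_printoptions(precision=1,suppress=True)
s=readout.get_state();a=grab_frame("wrist");c=cam("wrist",s);save(cv2.resize(a,(800,600)),"w3.png")
print(s["time"],s["tool_pos"],s["joint_pos"])
for n,z in dict(probe=8,pad=0).items():
    for r in spotter.spot_point(n,"wrist")[:3]: print(n,round(r["conf"],2),np.array(r["point"]),at_z(c,r["point"],z))
b=grab_frame("scene");C=cam("scene")
for r in spotter.spot_point("clamp_bar","scene")[:2]: print(r,at_z(C,r["point"],56))
E
```

```text
9.025 [ 450.  -253.6  336.8] [-0.6  0.3  1.8  0.   1.1 -2.4]
probe 0.97 [192.7 247.8] [ 497.2 -257.8    8. ]
probe 0.74 [207.7 318.1] [ 504.1 -155.4    8. ]
probe 0.66 [148.2 338. ] [ 416.4 -146.4    8. ]
pad 0.79 [187. 242.] [ 492.5 -267.     0. ]
{'point': [215.4, 297.0], 'conf': 0.86} [604.7 124.7  56. ]
{'point': [225.4, 347.3], 'conf': 0.7} [579.6 257.2  56. ]
```

View pics/w3.png

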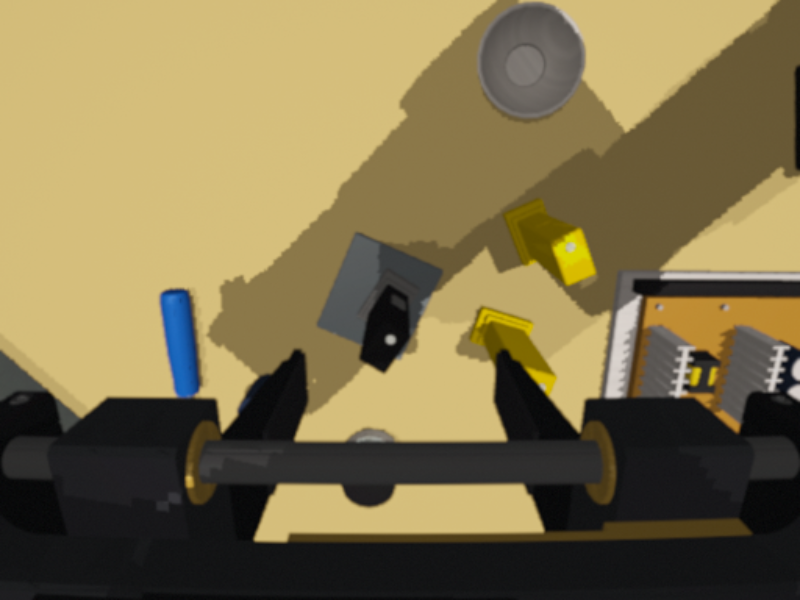

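The black probe on the grey pad is at (392,310), with the yellow look-alikes at (530,350) and (560,245). I'll crop closer to confirm it and read its yaw.

```bash
python3 - <<'E'
from h import *
a=cv2.imread("pics/w3.png")[:,:,::-1]
# reuse the stored frame: raw crop cols 195-295,rows 140-245 -> 800px coords x1.5625
x=cv2.resize(a[220:385,305:455],(545,600),interpolation=cv2.INTER_CUBIC)
x=np.clip(x.astype(float)**0.6*255**0.4*1.1,0,255).astype(np.uint8)
save(x,"c1.png")
E
```

```text
(no output)
```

View pics/c1.png

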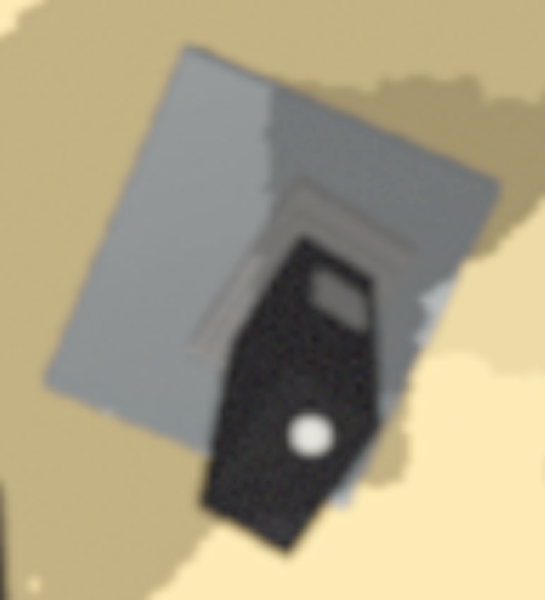

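The crop confirms the black handle with a grey head on the pad. Head corners are at (303,180), (415,250), (192,345); handle-top corners at (203,503), (290,553), (378,415).

```bash
python3 - <<'E'
from h import *
np.set_printoptions(precision=1,suppress=True)
s=readout.get_state();c=cam("wrist",s)
f=lambda x,y,z: at_z(c,((220+y/3.636)/1.5625-.2,(305+x/3.636)/1.5625-.2),z)
def an(p,q): d=q-p; return np.linalg.norm(d),np.degrees(np.arctan2(d[1],d[0]))
A,B,C=f(303,180,20),f(415,250,20),f(192,345,20)
print("head long",an(A,C),"short",an(A,B),"centre",(B+C)/2)
A,B,C=f(203,503,123),f(290,553,123),f(378,415,123)
print("top short",an(A,B),"long",an(B,C),"centre",(A+C)/2)
A,B,C=f(185,45,8),f(500,185,8),f(45,383,8)
print("pad",an(A,B),an(A,C),(B+C)/2)
E
```

```text
head long (np.float64(49.061935858815), np.float64(-24.692066707100782)) short (np.float64(31.559723665479176), np.float64(66.11908650381386)) centre [ 494.1 -257.    20. ]
top short (np.float64(19.045510041639194), np.float64(66.57829946277286)) long (np.float64(32.12757890037684), np.float64(158.23606255157966)) centre [ 494.  -257.1  123. ]
pad (np.float64(82.8508052420642), np.float64(74.59454143812974)) (np.float64(92.7937563562507), np.float64(-14.841780586207543)) [ 495.9 -265.5    8. ]
```

Probe is at (494,−257) with yaw −23.5°; head and handle-top estimates agree and the sizes match. Going above it with the fingers across the 22 mm side.

>>> step_arm(
  increments=[
    [[-0.5,-0.4,-0.1,0.1,0.8],[-0.5,-0.72,-0.17,0.3,1.6],[-0.5,-0.72,-0.17,0.9,2.4],[-0.5,-0.72,-0.17,1.4,3.23],[-0.5,-0.72,-0.17,1.4,3.23]],
  ],
)

```text
time: 9.9
tool_pos: [493.8, -256.8, 251.0]
orientation: [[-0.918, 0.396, -0.003], [0.396, 0.918, 0.002], [0.004, 0.001, -1.0]]
ft_force: [-0.4, 0.2, 0.1]
finger_gap: 0.748
finger_force: 0.0
```

```bash
python3 - <<'E'
from h import *
go([494,-257,162],156.5)
s=readout.get_state();a=grab_frame("wrist");c=cam("wrist",s);print(s["tool_pos"])
x=np.clip(a[130:384,120:400].astype(float)**0.6*255**0.4*1.1,0,255).astype(np.uint8)
save(cv2.resize(x,(660,600)),"w4.png")
E
```

```text
t 9.9 pos [ 493.8 -256.8  251. ] xang 156.7 F [-0.4  0.2  0.1] delta units [-0.009 -0.004  1.484]
turn 0.016
[ 493.84672614 -256.78562192  251.03761369]
```

View pics/w4.png

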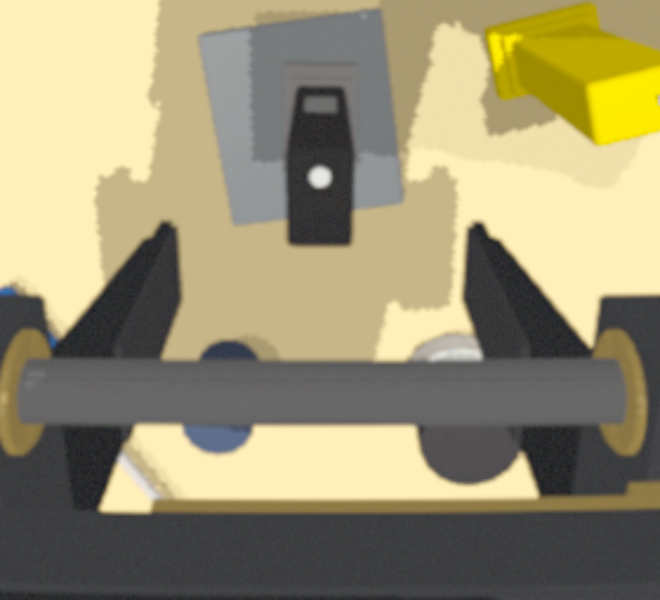

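The probe is square and centred between the open fingertips (handle at column 320, tips at 172 and 472). Descending and gripping.

>>> step_arm(
  increments=[
    [[-0.5,0,0,0.4,0],[-0.5,0,0,0.9,0],[-0.5,0,0,1.3,0],[-0.5,0,0,1.48,0],[-0.5,0,0,1.48,0]],
  ],
)

```text
time: 10.58
tool_pos: [494.4, -257.6, 164.4]
orientation: [[-0.918, 0.396, 0.0], [0.396, 0.918, -0.0], [-0.0, 0.0, -1.0]]
ft_force: [-0.2, 0.1, 0.2]
finger_gap: 0.751
finger_force: 0.0
```

>>> step_arm(
  increments=[
    [[1,0,0,0,0],[1,0,0,0,0],[1,0,0,0,0],[1,0,0,0,0],[1,0,0,0,0]],
  ],
  squeeze=25,
)

```text
time: 11.2
tool_pos: [494.1, -257.5, 163.8]
orientation: [[-0.918, 0.398, 0.0], [0.398, 0.918, 0.0], [0.0, 0.0, -1.0]]
ft_force: [-0.6, -0.8, 0.3]
finger_gap: 0.28
finger_force: 0.0
```

>>> step_arm(
  increments=[
    [[1,0,0,0,0],[1,0,0,-0.3,0],[1,0,0,-0.3,0]],
  ],
)

```text
time: 11.58
tool_pos: [494.4, -257.7, 182.5]
orientation: [[-0.918, 0.398, 0.001], [0.398, 0.918, -0.001], [-0.002, -0.0, -1.0]]
ft_force: [-0.4, -0.3, -1.7]
finger_gap: 0.23
finger_force: 25.0
```

>>> step_arm(
  increments=[
    [[1,0,0,-0.7,0],[1,0,0,-1.5,0],[1,0.2,0.3,-2.2,-0.5],[1,0.5,0.9,-2.46,-1.2],[1,0.9,1.6,-2.46,-1.9]],
  ],
)

```text
time: 12.2
tool_pos: [482.7, -147.3, 330.0]
orientation: [[-0.997, 0.074, 0.002], [0.074, 0.997, -0.001], [-0.002, -0.001, -1.0]]
ft_force: [0.8, 1.6, -1.2]
finger_gap: 0.235
finger_force: 25.0
```

```bash
python3 -c "
from h import *
go([453,108,330],189)"
```

```text
t 12.2 pos [ 482.7 -147.3  330. ] xang 175.7 F [ 0.8  1.6 -1.2] delta units [ 0.81   4.206 -0.005]
turn -1.327
```

>>> step_arm(
  increments=[
    [[1,0.2,0.8,0,-0.4],[1,0.4,1.7,0,-0.8],[1,0.6,2.6,0,-1.2],[1,0.75,3.5,0,-1.33],[1,0.81,4.2,0,-1.33]],
  ],
)

```text
time: 12.82
tool_pos: [453.0, 108.9, 329.0]
orientation: [[-0.988, -0.155, -0.0], [-0.155, 0.988, 0.0], [0.0, 0.0, -1.0]]
ft_force: [0.1, -1.1, -1.4]
finger_gap: 0.233
finger_force: 25.0
```

>>> step_arm(
  increments=[
    [[1,0,0,0,0],[1,0,0,0,0],[1,0,0,0,0]],
  ],
)

```text
time: 13.2
tool_pos: [453.8, 106.1, 329.2]
orientation: [[-0.988, -0.153, -0.0], [-0.153, 0.988, -0.0], [0.0, -0.0, -1.0]]
ft_force: [-0.6, -0.9, -0.3]
finger_gap: 0.229
finger_force: 25.0
```

```bash
python3 - <<'E'
from h import *
np.set_printoptions(precision=1,suppress=True)
s=readout.get_state();a=grab_frame("wrist");c=cam("wrist",s)
go([453,108,330],189)
for n,z in dict(transformer_top=58,transformer=24,capacitors=24,small_transformer=24).items():
    for r in spotter.spot_point(n,"wrist")[:2]: print(n,round(r["conf"],2),np.array(r["point"]),at_z(c,r["point"],z))
C=cam("scene");D=cam("side");grab_frame("scene");grab_frame("side")
for cn,cc in(("scene",C),("side",D)):
    print(cn,[(round(r["conf"],2),np.round(r["point"],1),at_z(cc,r["point"],s["tool_pos"][2]-155.8)) for r in spotter.spot_point("probe",cn)[:3]])
np.save("w5.npy",a)
x=np.clip(a[70:320,150:450].astype(float)**0.7*255**0.3*1.1,0,255).astype(np.uint8)
save(cv2.resize(x,(720,600)),"w5.png")
E
```

```text
t 13.25 pos [453.9 106.1 329.3] xang -171.2 F [ 0.1 -0.1 -0.3] delta units [ 0.  0. -0.]
turn -0.022
transformer_top 0.63 [205.3 317.7] [486.5 187.9  58. ]
transformer 0.93 [199.  307.9] [490.3 181.9  24. ]
transformer 0.59 [200.3 253.9] [503. 111.  24.]
small_transformer 0.7 [197.5 187.9] [512.5  23.4  24. ]
scene [(0.87, array([176., 225.]), array([651.6, -62.9, 173.4])), (0.74, array([197.5, 172.3]), array([ 767.4, -145.1,  173.4])), (0.72, array([148. , 316.3]), array([456.3, 113.1, 173.4]))]
side [(0.92, array([255.3, 243.9]), array([ 441.3, -360. ,  173.4])), (0.71, array([154.4, 202.8]), array([459.5, 117.6, 173.4])), (0.71, array([254.7, 210.8]), array([ 376.7, -337.2,  173.4]))]
```

View pics/w5.png

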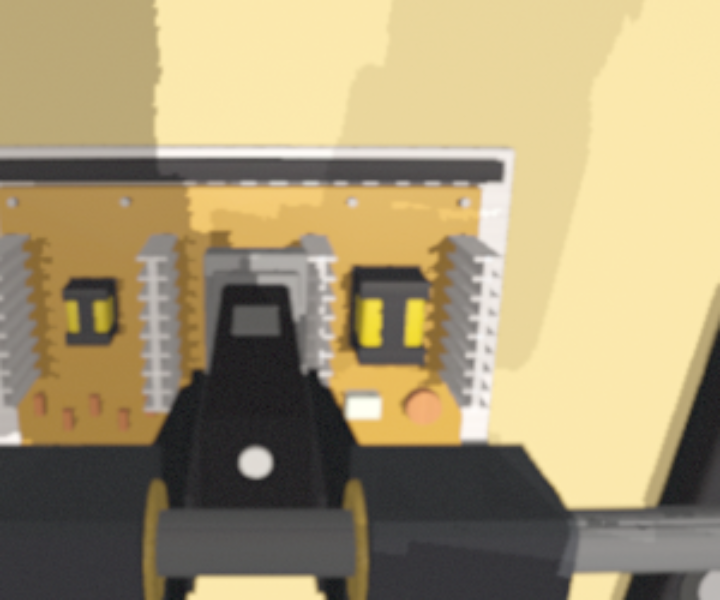

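The view shows the probe head held square to the jig over the middle gap. The larger transformer's top face spans about (360,280) to (427,362) in the crop.

```bash
python3 - <<'E'
from h import *
np.set_printoptions(precision=1,suppress=True)
s=readout.get_state();c=cam("wrist",s);R=np.array(s["orientation"])
f=lambda x,y,z: at_z(c,(70+y/2.4-.3,150+x/2.4-.3),z)
P=[f(x,y,58) for x,y in((360,280),(427,280),(427,362),(360,362))]
print(np.array(P)[:,:2],np.mean(P,0),np.linalg.norm(P[1]-P[0]),np.linalg.norm(P[2]-P[1]))
# expected head outline for probe bottom at TCP-155.8, on crop
tp=np.array(s["tool_pos"])
for h in(154,156,158):
  q=proj(c,[tp+R@np.array([x,y,h-12]) for x,y in((25,-17),(25,17))]);print(h,[( (k-150)*2.4,(r-70)*2.4) for r,k in q])
C,D=cam("scene"),cam("side");print(tri([(C,(148,316.3)),(D,(154.4,202.8))])-tp)
# transformer model outline at candidate
for cx,cy in((486,184),(488,184)):
  a=np.radians(9);u=np.array([np.cos(a),np.sin(a),0]);v=np.array([-u[1],u[0],0])
  print(cx,cy,np.round([((k-150)*2.4,(r-70)*2.4) for r,k in proj(c,[np.array([cx,cy,58])+i*23*u+j*19*v for i,j in((-1,-1),(-1,1),(1,1),(1,-1))])]))
E
```

```text
[[466.1 162.3]
 [460.9 195.7]
 [504.3 205.4]
 [509.6 170.8]] [485.2 183.6  58. ] 33.83930609794333 44.43765502769667
154 [(np.float64(201.58250680331105), np.float64(250.9947362156484)), (np.float64(307.8551018881761), np.float64(250.8571968379236))]
156 [(np.float64(201.9900242154707), np.float64(249.5459116248362)), (np.float64(307.4229690106418), np.float64(249.40974557491901))]
158 [(np.float64(202.391173434525), np.float64(248.11982320027218)), (np.float64(306.99758845409383), np.float64(247.98500395667006))]
[   5.     6.7 -153.9]
486 184 [[358. 279.]
 [433. 279.]
 [427. 364.]
 [355. 364.]]
488 184 [[357. 283.]
 [432. 283.]
 [427. 368.]
 [354. 368.]]
```

```bash
python3 -c "
from h import *
go([486,183.2,300],189)"
```

```text
t 13.65 pos [453.7 106.9 329.4] xang -171.1 F [-0.1 -0.1 -1. ] delta units [-0.727  1.174  0.491]
turn -0.014
```

>>> step_arm(
  increments=[
    [[1,-0.3,0.4,0,0],[1,-0.6,0.9,0.1,0],[1,-0.73,1.17,0.4,0],[1,-0.73,1.17,0.5,0],[1,-0.73,1.17,0.5,0]],
  ],
)

```text
time: 14.28
tool_pos: [485.7, 182.6, 298.7]
orientation: [[-0.988, -0.154, -0.002], [-0.154, 0.988, -0.001], [0.002, -0.0, -1.0]]
ft_force: [0.1, 0.5, -1.0]
finger_gap: 0.23
finger_force: 25.0
```

```bash
python3 -c "
from h import *
go([486,183.2,224],189)"
```

```text
t 14.28 pos [485.7 182.6 298.7] xang -171.1 F [ 0.1  0.5 -1. ] delta units [-0.009  0.01   1.245]
turn -0.013
```

>>> step_arm(
  increments=[
    [[1,0,0,0.3,0],[1,0,0.01,0.7,0],[1,0,0.01,0.95,0],[1,0,0.01,1.05,0],[1,0,0.01,1.05,0]],
  ],
)

```text
time: 14.9
tool_pos: [486.2, 183.6, 236.6]
orientation: [[-0.988, -0.154, 0.0], [-0.154, 0.988, 0.0], [-0.0, 0.0, -1.0]]
ft_force: [-0.4, 0.2, -0.3]
finger_gap: 0.228
finger_force: 25.0
```

```bash
python3 - <<'E'
from h import *
s=readout.get_state();go([486,183.2,224],189)
b=grab_frame("scene");d=grab_frame("side");w=grab_frame("wrist")
C,D=cam("scene"),cam("side")
p,q=proj(C,[[486,183,70]])[0],proj(D,[[486,183,70]])[0]
L=[]
for im,u in((b,p),(d,q)):
    r,k=int(u[0])-32,int(u[1])-25; x=im[r:r+55,k:k+50].astype(float)
    x=np.clip(x**.6*255**.4*1.1,0,255).astype(np.uint8)
    L.append(cv2.resize(x,(400,440),interpolation=cv2.INTER_CUBIC)); print((u-np.array([r,k]))*8)
save(np.hstack(L),"m6.png")
E
```

```text
t 14.9 pos [486.2 183.6 236.6] xang -171.1 F [-0.4  0.2 -0.3] delta units [ 0.004 -0.005  0.21 ]
turn -0.014
[262.09355238 205.63714797]
[257.4394426 203.0564527]
```

View pics/m6.png

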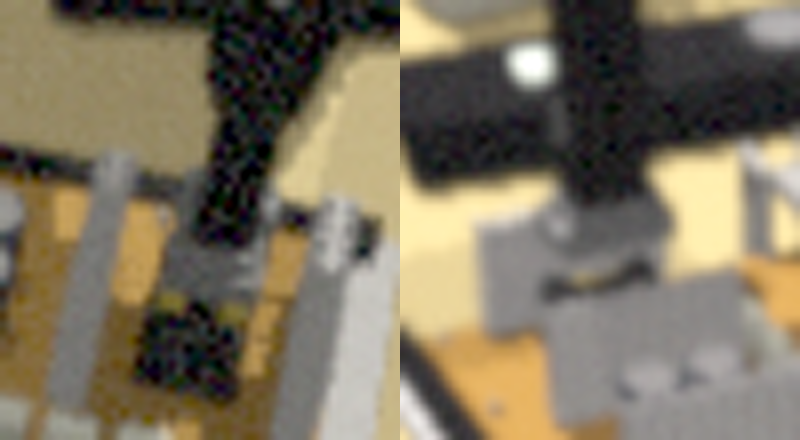

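I've now viewed more pictures than allowed, so the rest is by numbers. In the crops the head sits above the transformer between its two heat sinks. I'll check the offsets against projections.

```bash
python3 - <<'E'
from h import *
np.set_printoptions(precision=0,suppress=True)
s=readout.get_state();a=np.radians(9);u=np.array([np.cos(a),np.sin(a),0]);v=np.array([-u[1],u[0],0]);tp=np.array(s["tool_pos"])
for cn,off in(("scene",0),("side",400)):
    c=cam(cn);p=proj(c,[[486,183,70]])[0];o=np.array([int(p[0])-32,int(p[1])-25])
    F=lambda P:((proj(c,P)-o)*8)[:,::-1]+[off,0]
    sg=((-1,-1),(1,-1),(1,1),(-1,1))
    print(cn,"transf top",F([np.array([486,183.2,58])+i*23*u+j*19*v for i,j in sg]).tolist().__repr__()[:200])
    for z in(156,144): print("head z-",z,np.round(F([tp-[0,0,z]+i*25*u+j*17*v for i,j in sg])).tolist())
np.set_printoptions(precision=1,suppress=True)
C,D=cam("scene"),cam("side")
for n in("probe","transformer_top"):
    for cn,c,z in(("scene",C,0),("side",D,0)):
        zz=tp[2]-156 if n=="probe" else 58
        print(n,cn,[(round(r["conf"],2),at_z(c,r["point"],zz)) for r in spotter.spot_point(n,cn)[:4]])
E
```

```text
scene transf top [[157.43469469824595, 226.7017657735032], [137.30327950343872, 320.91628381750934], [245.4008783354825, 343.8596579773955], [262.79992858598507, 248.44655035688652]]
head z- 156 [[175.0, 182.0], [153.0, 285.0], [252.0, 306.0], [271.0, 201.0]]
head z- 144 [[180.0, 159.0], [158.0, 262.0], [258.0, 283.0], [277.0, 179.0]]
side transf top [[568.8194884072511, 317.0253826956389], [675.0119095849157, 290.9660932282577], [639.0397530999717, 250.11449086370794], [534.6472174434862, 275.1470693864194]]
head z- 156 [[559.0, 265.0], [676.0, 237.0], [643.0, 201.0], [529.0, 228.0]]
head z- 144 [[557.0, 238.0], [674.0, 211.0], [642.0, 175.0], [527.0, 202.0]]
probe scene [(0.92, array([493.5, 177.6,  81.1])), (0.67, array([ 494.6, -100. ,   81.1])), (0.17, array([504.7, 180.6,  81.1]))]
probe side [(0.96, array([ 401. , -225. ,   81.1])), (0.81, array([ 474. , -253.9,   81.1])), (0.61, array([480.1, 177.1,  81.1])), (0.49, array([580.7,  86.9,  81.1]))]
transformer_top scene [(0.48, array([477.5, 177. ,  58. ]))]
transformer_top side [(0.46, array([484.9, 166.4,  58. ]))]
```

>>> step_arm(
  increments=[
    [[1,0,0,0.07,0],[1,0,0,0.14,0],[1,0,0,0.2,0],[1,0,0,0.2,0],[1,0,0,0.2,0]],
  ],
)

```text
time: 15.88
tool_pos: [486.1, 183.7, 224.5]
orientation: [[-0.988, -0.154, 0.0], [-0.154, 0.988, 0.0], [-0.0, 0.0, -1.0]]
ft_force: [0.4, -0.2, -1.2]
finger_gap: 0.234
finger_force: 25.0
```

>>> step_arm(
  increments=[
    [[1,0,0,0,0],[1,0,0,0,0],[1,0,0,0,0],[1,0,0,0,0]],
  ],
)

```text
time: 16.38
tool_pos: [486.1, 183.7, 224.5]
orientation: [[-0.988, -0.154, 0.0], [-0.154, 0.988, 0.0], [-0.0, 0.0, -1.0]]
ft_force: [0.2, 0.6, -0.9]
finger_gap: 0.226
finger_force: 25.0
```

```bash
python3 - <<'E'
from h import *
np.set_printoptions(precision=1,suppress=True)
s=readout.get_state();go([486,183.2,224],189);print(s["finger_gap"],s["finger_force"])
b=grab_frame("scene");C=cam("scene")
for r in spotter.spot_point("clamp_bar","scene")[:2]: print(r["conf"],at_z(C,r["point"],56))
E
```

```text
t 16.38 pos [486.1 183.7 224.5] xang -171.1 F [ 0.2  0.6 -0.9] delta units [ 0. -0.  0.]
turn -0.013
0.22638753017858038 24.978763461112976
0.78 [603.1 125.8  56. ]
```

```bash
python3 -c "
from h import *
print(workorder.close_job())"
```

```text
the job is handed in; nothing more can be done
None
```

The job is handed in: the clamp is pushed shut to its stop, and the gripper is holding the probe still and upright, centred (to about 2 mm) about 1 cm above the larger transformer, head aligned with its long side; I viewed 12 pictures, over the limit of 10.

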